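Gauge the spice tins and sort them

ROBOT

A 6-joint arm with a two-finger parallel gripper is mounted at the origin on a cart in front of the work surface, level with it; the furniture and walls round the work are solid. World frame = base frame: x ahead of the robot, y to its left, z up, the work surface at z = 0. Lengths are in mm, angles in rad, forces in N, time in s.
With the tool pointing down it reaches from about 275 to 750 mm from the base axis. Payload 10.2 kg.
Tool frame: the origin (TCP) lies on the front face of the gripper's body, between the roots of the fingers; the fingertips stand 73 mm ahead of it and the grasp point (between the pads) lies 54 mm ahead of it; z points along the fingers, y is the direction in which the jaws open and shut (so a half turn about z gives the same grasp; the last joint's range is limited). The gripper opens to 85 mm and grips with 20 to 120 N. Pads are 22 mm wide; open, the fingers measure 114 mm over their backs; the gripper's body (76 mm by 85 mm) begins 54 mm behind the grasp point. The pads swing forward as they close: fully open they stand 13 mm farther back than shut.
Start: joints at [1.113, 0.313, 1.498, -0, 1.331, -0.223], TCP at [122.153, 510.598, 303.894] pointing down, gripper open.
Joint ranges: [-2.94, 2.94], [-0.97, 2.17], [0.19, 2.56], [-1.23, 4.37], [0.02, 3.11], [-2.88, 2.88]. Speed limits (rad/s): [2.39, 2.39, 3.01, 3.14, 3.14, 3.14].

INTERFACE

Orientations are given as a unit quaternion [w, x, y, z].
In Python, from rig import ctrl gives the robot as it stands.
- The arm moves only by the tool move_arm, never from a script. Its argument "series" is a list of rows, each a list of 3 entries, a list of its own where there are three numbers: the shift along the tool's x, y, z in mm, then the turn about the tool's z in degrees, then the opening, from 0 (shut) to 1 (fully open). In form: [[[tx, ty, tz], yaw, grip], ...]. A call has 1 to 10 rows; each row is the pose to reach, as a shift and turn from the pose commanded when the call began, along the tool's axes at that moment; what a row does not reach only later rows make up. A row lasts 1/8 s, in which the tool goes at most 62.5 mm and 10.7 degrees, less where a joint would pass 70% of its speed; a pose out of reach is approached as far as the arm can. A call with a gripper value outside its range is refused whole. The fingers move at their own pace and stop on an object; "force" is the grip in N (left out, the last holds). Time passes only in rows, so rows that repeat a pose let the fingers close. It gives the time, the measured TCP pose, the force and the opening at its end, in the units of the state.
- ctrl.sense(): the state, without advancing time (a new reading comes with each control period).
- ctrl.capture(name): name is "side" or "top"; returns (picture, depth): 480x640x3 uint8, red, green, blue; 480x640 float32, mm along the optical axis (not along the pixel's ray), 0 where there is no reading.
- ctrl.camera_model(name): a dict with "fov_y" (degrees; the focal length in pixels is half the picture's height over the tangent of half this angle, whatever the lens; pixels are square), "cx", "cy" (the principal point, pixels), "rvec" (rotation vector, rad) and "tvec" (3), from world to camera coordinates, as OpenCV has them. Camera axes: x right, y down, z forward; pixel columns grow to the right and rows downward; lengths in mm; the calibration is good to about 2 mm. A picture is of the moment at which its call begins. camera_model takes no time and is no camera call.
- ctrl.finish_job(): hands the job in, once; it reports no verdict.
The state is a dict: "time_s": time; "joints": joint angles; "dq": joint speeds; "tau": joint torques, N m; "eef_pos": TCP position; "ee_rot": TCP orientation; "force": force on the tool from outside, world axes, zero at the start; "wrist_torque": the same for the moment, N m; "grip_width": opening from 0.0 (shut) to 1.0 (fully open).
Only numpy, scipy, OpenCV 4.12 (cv2) and the standard library are available. Lean on these libraries where they do the work, as an engineer would, in place of code of your own. Each camera call takes 0.05 s, during which the arm holds its last target.

TASK

Two look-alike red spice tins have to fit a drawer with narrow slots, and one may have a swollen foot. Take the tins one at a time: lower the tin upright and well centred, foot first, into the slot of the metal gauge without forcing it and feel whether it drops fully home or stops on the edges of the slot; then stand it upright on the round cork trivet if it went home, or upright inside the grey tray if it did not, before you try the other tin. Leave the spice jar that stands among these things where it is.

Things in the scene. Friction and masses are not known exactly. Their poses are not given: they have to be found in the camera images.
- tin_a_center (a point): centre of one of two look-alike flat spice tins (red, paper label, steel foot, black lid), loose, 0.1 to 0.25 kg, upright at the start on the wooden stove cover (z = 0.024). Tin 90 mm tall: this point is 45 mm above its underside, z out of the lid. Body 54 mm along x, 33 mm along y, from 7 to 76 mm up; lid above it 50 x 30 mm. The foot, the lowest 7 mm, is what the gauge tests.
- tin_b_center (a point): centre of one of two look-alike flat spice tins (red, paper label, steel foot, black lid), loose, 0.1 to 0.25 kg, upright at the start on the wooden stove cover (z = 0.024). Tin 90 mm tall: this point is 45 mm above its underside, z out of the lid. Body 54 mm along x, 33 mm along y, from 7 to 76 mm up; lid above it 50 x 30 mm. The foot, the lowest 7 mm, is what the gauge tests.
- tin_a: the tin of point tin_a_center; its origin is the centre of the underside, axes as the point. The steel foot is 56 mm along x and 34 to 40 mm along y; its width cannot be told surely by eye nor felt by gripping the body. Half a turn makes no difference
- tin_b: the tin of point tin_b_center; its origin is the centre of the underside, axes as the point. The steel foot is 56 mm along x and 34 to 40 mm along y; its width cannot be told surely by eye nor felt by gripping the body. Half a turn makes no difference
- gauge: slot gauge, fixed: wooden base 64 x 92 x 10 mm (x, y, z) with two metal cheeks, each 60 long (x), 22 thick, 30 high, and between them a slot 37 mm wide along x, open at both ends and on top. Origin: centre of the underside; slot floor 10 mm, cheek tops 40 mm above it. A tin goes in with its x along the slot. 5 N of pressing is plenty; over 40 N is forcing.
- slot_mouth (a point): centre of the slot's mouth, level with the cheek tops, 40 mm above the gauge's underside; x along the slot, y across it, z up. A good foot, 34 mm wide, goes 30 mm down to the slot floor; a swollen one, about 40 mm, stops on the cheek tops - but so does a good one lowered more than 1.5 mm off-centre across the slot
- trivet: round brown cork trivet, 208 mm across, 14 mm thick, fixed: for tins that pass. Origin: centre of its underside; its top is 14 mm above
- tray: shallow grey plastic tray, open on top, 140 x 160 x 26 mm (x, y, z) with 4 mm walls and floor, fixed: for tins that fail. Origin: centre of its underside; the inner floor is about 4 mm above
- spice_jar: spice jar with a green cap standing among the work, 46 mm across, 106 mm tall, loose, to be left alone. Origin: centre of its underside

How it is judged (in metres and radians):
On the way, in this order (a step that is already met when the one before it is completed fails the run):
1. a first tin has been tried in the gauge: upright and in line with the slot, it has gone down to the slot floor, or its foot rests or presses on the cheek tops (((z of tin_a_center in the frame of gauge between 0.05 and 0.061 m and y of tin_a_center in the frame of gauge between -0.006 and 0.006 m and x of tin_a_center in the frame of gauge between -0.022 and 0.022 m and angle between tin_a_center's own z axis and vertical below 0.12 rad and angle between the x axis of tin_a_center and the x axis of gauge, either way round below 0.2 rad) or (z of tin_b_center in the frame of gauge between 0.079 and 0.092 m and y of tin_b_center in the frame of gauge between -0.006 and 0.006 m and x of tin_b_center in the frame of gauge between -0.022 and 0.022 m and angle between tin_b_center's own z axis and vertical below 0.12 rad and angle between the x axis of tin_b_center and the x axis of gauge, either way round below 0.2 rad and contact force between tin_b and gauge above 0.8 N))), for 0.1 s.
2. the first tin stands where it belongs, and the other tin has been tried in the gauge in the same way ((((z of tin_a_center in the frame of gauge between 0.05 and 0.061 m and y of tin_a_center in the frame of gauge between -0.006 and 0.006 m and x of tin_a_center in the frame of gauge between -0.022 and 0.022 m and angle between tin_a_center's own z axis and vertical below 0.12 rad and angle between the x axis of tin_a_center and the x axis of gauge, either way round below 0.2 rad) and x of tin_b_center in the frame of tray between -0.066 and 0.066 m and y of tin_b_center in the frame of tray between -0.076 and 0.076 m and z of tin_b_center in the frame of tray between 0.04 and 0.055 m and angle between tin_b_center's own z axis and vertical below 0.1 rad) or ((z of tin_b_center in the frame of gauge between 0.079 and 0.092 m and y of tin_b_center in the frame of gauge between -0.006 and 0.006 m and x of tin_b_center in the frame of gauge between -0.022 and 0.022 m and angle between tin_b_center's own z axis and vertical below 0.12 rad and angle between the x axis of tin_b_center and the x axis of gauge, either way round below 0.2 rad and contact force between tin_b and gauge above 0.8 N) and horizontal distance between tin_a_center and trivet below 0.09 m and z of tin_a_center in the frame of trivet between 0.054 and 0.064 m and angle between tin_a_center's own z axis and vertical below 0.1 rad))), for 0.1 s.
At the end, for the whole second after the job is handed in: The tin that goes down to the floor of the slot stands upright on the cork trivet (its centre within 90 mm of the trivet's centre), the tin that stops on the cheeks stands upright on the floor of the grey tray; both within 0.1 rad of upright, released and at rest (horizontal distance between tin_a_center and trivet below 0.09 m and z of tin_a_center in the frame of trivet between 0.054 and 0.064 m and angle between each of tin_a_center, tin_b_center's own z axis and vertical below 0.1 rad and x of tin_b_center in the frame of tray between -0.066 and 0.066 m and y of tin_b_center in the frame of tray between -0.076 and 0.076 m and z of tin_b_center in the frame of tray between 0.04 and 0.055 m and linear speed of each of tin_a, tin_b below 0.02 m/s and angular speed of each of tin_a, tin_b below 0.2 rad/s); the robot touches nothing.
It fails at once if a tin is forced in the gauge (more than 40 N) (contact force between any of tin_a, tin_b and gauge above 40 N).
It fails at once if the spice jar among the work is pushed more than 30 mm or tipped (distance of spice_jar from where it was at the start of the episode above 0.03 m or angle between spice_jar's own z axis and vertical above 0.5 rad).
It also fails if it takes over 72 s, if anything falls off the work surface, if the arm or the gripper's body presses on something with over 40 N, if the wrist force passes 120 N, or if a joint passes its speed limit or range.

## Working session

There is one attempt and no reset: what is moved stays moved. The work goes in short steps, Python scripts to look and compute and a tool call to move; the robot and the scene stay as the last step left them, time stands still between calls to the robot, and variables do not carry over. Pictures are saved under pics/ and viewed, and the job is handed in when it is done.

Besides the shell and the picture viewer there is one more tool, called as name([rows], argument=value, ...), one row to a line, values as JSON. move_arm: Moves the arm, as the interface text tells. Its arguments: {"type":"object","properties":{"series":{"type":"array","items":{"type":"array"}},"force":{"type":"number"}},"required":["series"]}

```bash
mkdir -p pics; ls
cat > h.py <<'E'
import numpy as np, cv2
from rig import ctrl
def cam(n):
    m=ctrl.camera_model(n); f=240/np.tan(np.radians(m['fov_y'])/2)
    R=cv2.Rodrigues(np.array(m['rvec'],float))[0]; return m,f,R,np.array(m['tvec'],float).ravel()
def grab(n,tag):
    im,d=ctrl.capture(n); cv2.imwrite(f'pics/{tag}.png',im[:,:,::-1]); np.savez(f'pics/{tag}.npz',im=im,d=d); return im,d
def world(n,d):
    m,f,R,t=cam(n); v,u=np.mgrid[0:480,0:640]
    P=np.stack([(u-m['cx'])/f*d,(v-m['cy'])/f*d,d],-1)
    return (P-t)@R
def proj(n,p):
    m,f,R,t=cam(n); q=R@np.array(p,float)+t; return q[0]/q[2]*f+m['cx'],q[1]/q[2]*f+m['cy']
E
python3 - <<'E'
from h import *
for n in('top','side'):
    grab(n,n+'0'); print(ctrl.camera_model(n)); m,f,R,t=cam(n); print(-R.T@t)
s=ctrl.sense(); print(s)
E
```

```text
pics
{'fov_y': 49.51482077813187, 'cx': 325.51094128667836, 'cy': 250.4246804539314, 'rvec': array([ 2.19039603, -2.12712939,  0.127464  ]), 'tvec': array([ -29.45361007,  600.09478963, 1062.73190125])}
[ 469.70656501  -15.54851722 1126.72727491]
{'fov_y': 51.39735131361554, 'cx': 324.191911439703, 'cy': 235.90523990044505, 'rvec': array([ 0.15309392, -2.58745721,  1.6883335 ]), 'tvec': array([581.57235908, 125.98243625, 787.34329084])}
[510.89060098 729.67649372 424.93581758]
{'time_s': 0.1, 'joints': array([ 1.11260413e+00,  3.13427441e-01,  1.49836422e+00,  1.70220297e-05,
        1.33102338e+00, -2.23432437e-01]), 'dq': array([ 0.0004224 , -0.00269555, -0.00085168, -0.00052591,  0.00186038,
        0.00307395]), 'tau': array([ 2.99232503e-03, -4.12895000e+01, -2.60142374e+01, -1.91113954e-04,
        3.05454887e-03,  3.79705261e-05]), 'eef_pos': array([122.07785546, 510.45658629, 303.37399909]), 'ee_rot': array([-2.12083919e-04,  1.17112514e-01,  9.93118465e-01, -5.73276547e-04]), 'force': array([-0.85371951,  0.20227173,  0.17032081]), 'wrist_torque': array([-0.00314159,  0.02950411, -0.04588665]), 'grip_width': 1.0003132416307918}
```

View pics/top0.png

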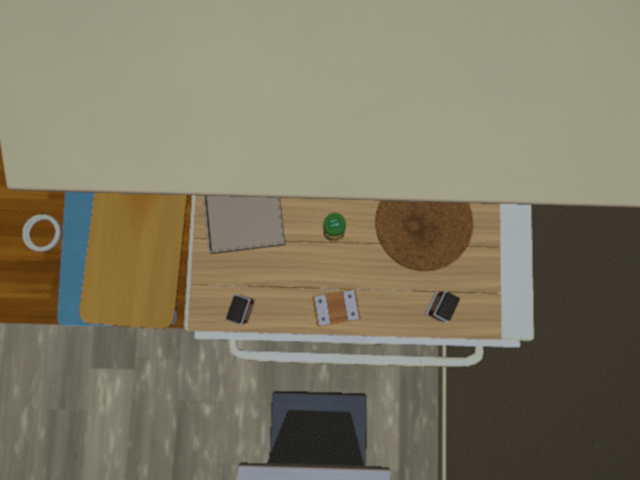

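View pics/side0.png

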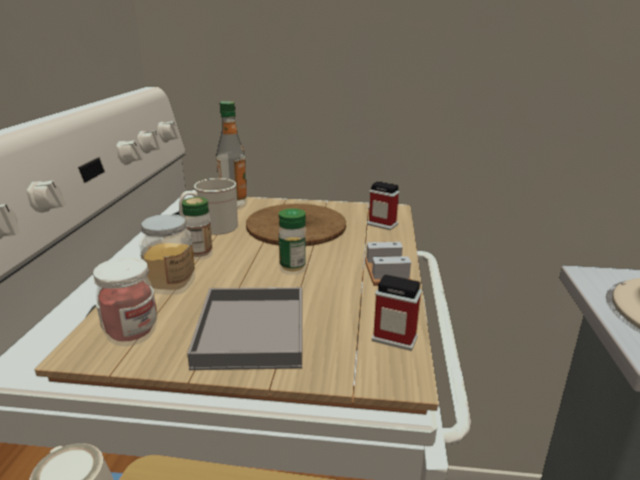

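Run:
```python
from h import *
print(proj('top',(122,510,303)),proj('top',(0,0,0)),proj('side',(122,510,303)))
D=np.load('pics/top0.npz');d=D['d'];W=world('top',d);im=D['im']
for (u,v) in [(300,100),(300,190),(240,305),(447,306),(322,308),(352,303),(337,307),(335,220),(424,225),(245,225),(337,315),(270,280),(320,430),(320,480-5)]:
    print(u,v,d[v,u],W[v,u].round(1))
# hi-res crops
for k,(a,b,c,e) in dict(a=(215,285,265,335),g=(300,280,372,335),b=(420,280,475,335)).items():
    cv2.imwrite(f'pics/c_{k}.png',cv2.resize(im[b:e,a:c,::-1],None,fx=8,fy=8,interpolation=cv2.INTER_CUBIC))
```

```text
(np.float64(-32.70717873356176), np.float64(536.6913230076825)) (np.float64(311.08741457067725), np.float64(544.2930113299992)) (np.float64(1283.911788597415), np.float64(343.20513262932207))
300 100 470.69382 [660.2  13.1 675.6]
300 190 495.7921 [585.2  12.1 641.3]
240 305 1006.2814 [480.1 150.  115. ]
447 306 1009.4941 [ 490.  -250.9  111.6]
322 308 1054.7433 [479.5  -8.3  65.6]
352 303 1057.9424 [491.4 -68.9  63.6]
337 307 1087.4354 [482.7 -39.3  33. ]
335 220 1014.68634 [650.1 -28.9 126.4]
424 225 1102.2637 [ 660.7 -218.8   38.8]
245 225 1115.5405 [651.7 162.3  25.6]
337 315 1082.4237 [466.2 -39.7  36. ]
270 280 1103.4983 [535.6 104.   23.6]
320 430 1607.0769 [ 110.5   -9.3 -535. ]
320 475 1082.8766 [134.7 -14.   -4.2]
```

```bash
cat >> h.py <<'E'
def ray(n,uv,z):
    m,f,R,t=cam(n); uv=np.atleast_2d(uv).astype(float)
    dirs=np.c_[(uv[:,0]-m['cx'])/f,(uv[:,1]-m['cy'])/f,np.ones(len(uv))]@R
    C=-R.T@t; s=(z-C[2])/dirs[:,2]; return C[:2]+dirs[:,:2]*s[:,None]
def rect(n,mask,z):
    v,u=np.nonzero(mask); X=ray(n,np.c_[u,v],z).astype(np.float32)
    return cv2.minAreaRect(X),X.mean(0),len(X)
E
python3 - <<'E'
from h import *
D=np.load('pics/top0.npz');d=D['d'];W=world('top',d);im=D['im'].astype(int)
a=[cv2.resize(cv2.imread(f'pics/c_{k}.png'),(400,400)) for k in 'agb']
cv2.imwrite('pics/c_all.png',cv2.resize(np.hstack(a),(800,267)))
V,U=np.mgrid[0:480,0:640]; lum=im.sum(-1)
for nm,box,zlo,zhi,z in [('L',(215,285,265,335),100,125,114),('R',(420,280,475,335),100,125,114),('ch1',(305,280,335,335),56,76,64),('ch2',(338,280,372,335),56,76,64)]:
    b=(U>=box[0])&(U<box[2])&(V>=box[1])&(V<box[3])
    m=b&(W[...,2]>zlo)&(W[...,2]<zhi); print(nm,rect('top',m,z))
    if nm in'LR':
        m2=b&(lum<110)&(W[...,2]>95);print('  dark',rect('top',m2,z), lum[m].min(),np.percentile(lum[m],[25,50,75]))
E
```

```text
L (((472.1688537597656, 155.00112915039062), (33.205867767333984, 53.18656921386719), 73.52104949951172), array([472.02786, 155.63635], dtype=float32), 434)
  dark (((472.1595153808594, 156.15684509277344), (25.107051849365234, 42.92739486694336), 73.41992950439453), array([474.94983, 158.38506], dtype=float32), 108) 86 [110.   120.   148.25]
R (((489.1578369140625, -249.43484497070312), (33.35872268676758, 53.235992431640625), 63.828102111816406), array([ 489.50558, -250.21964], dtype=float32), 450)
  dark (((490.3681945800781, -251.425048828125), (25.589107513427734, 45.061317443847656), 63.79729461669922), array([ 491.99814, -251.77771], dtype=float32), 84) 82 [113.  123.5 145. ]
ch1 (((476.1413879394531, -8.066457748413086), (59.68202590942383, 21.72201919555664), 11.178153991699219), array([476.13196 ,  -8.132661], dtype=float32), 321)
ch2 (((487.60601806640625, -65.68663024902344), (59.46663284301758, 22.168228149414062), 11.35140323638916), array([487.58932, -65.69727], dtype=float32), 325)
```

View pics/c_all.png

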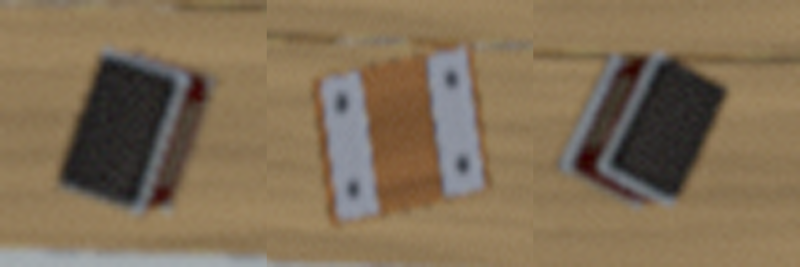

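```bash
cat >> h.py <<'E'
from scipy.spatial.transform import Rotation as Ro
def goto(x,y,z,yang=None):
    s=ctrl.sense(); q=s['ee_rot']; R=Ro.from_quat([q[1],q[2],q[3],q[0]]).as_matrix()
    cur=np.degrees(np.arctan2(R[1,1],R[0,1]))
    dl=R.T@(np.array([x,y,z])-s['eef_pos'])
    yaw=0 if yang is None else -((yang-cur+90)%180-90)
    print('shift',dl.round(1),'yaw',round(yaw,1),'| cur',s['eef_pos'].round(1),round(cur,1),'F',s['force'].round(1),'t',s['time_s'],'g',round(s['grip_width'],3))
E
python3 - <<'E'
from h import *
from scipy.optimize import least_squares
D=np.load('pics/top0.npz');d=D['d'];W=world('top',d);im=D['im'].astype(int)
V,U=np.mgrid[0:480,0:640]; lum=im.sum(-1); sat=im.max(-1)-im.min(-1)
for nm,box in [('L',(215,285,265,335)),('R',(420,280,475,335))]:
    b=(U>=box[0])&(U<box[2])&(V>=box[1])&(V<box[3])
    for th in (130,145,160):
        m=b&(lum<th)&(sat<25)
        m=cv2.morphologyEx(m.astype(np.uint8),cv2.MORPH_CLOSE,np.ones((3,3)))
        m=cv2.morphologyEx(m,cv2.MORPH_OPEN,np.ones((3,3)));print(nm,th,rect('top',m,114))
# trivet: colour
hsv=cv2.cvtColor(D['im'],cv2.COLOR_RGB2HSV)
b=(U>365)&(U<485)&(V>190)&(V<280)
m=(b&(W[...,2]<60)&(lum<300)).astype(np.uint8)
m=cv2.morphologyEx(m,cv2.MORPH_OPEN,np.ones((5,5)))
c=max(cv2.findContours(m,0,cv2.CHAIN_APPROX_NONE)[0],key=cv2.contourArea)[:,0]
c=c[c[:,1]>212]; X=ray('top',c,38)
r=least_squares(lambda p:np.hypot(X[:,0]-p[0],X[:,1]-p[1])-p[2],[650,-210,104],loss='soft_l1'); print('trivet',r.x,np.abs(r.fun).max())
# tray corners from picture (rim z=50)
print('tray corners',ray('top',[(211,252),(284,243),(282,200),(207,200)],50))
b=(U>195)&(U<300)&(V>190)&(V<265);m=b&(W[...,2]>38)&(W[...,2]<65);print(rect('top',m,50))
m=(U>315)&(U<355)&(V>200)&(V<245)&(W[...,2]>115)&(W[...,2]<145);print('jar',rect('top',m,130))
goto(474,157,250,73.5)
E
```

```text
L 130 (((472.6447448730469, 156.48031616210938), (26.435571670532227, 44.72666549682617), 74.10747528076172), array([472.68146, 156.26074], dtype=float32), 308)
L 145 (((472.5298767089844, 156.19369506835938), (27.049755096435547, 44.79007339477539), 74.1034927368164), array([472.33847, 156.35385], dtype=float32), 325)
L 160 (((472.2433166503906, 156.37432861328125), (27.646665573120117, 45.3375358581543), 73.51334381103516), array([472.0889 , 156.33173], dtype=float32), 332)
R 130 (((490.48712158203125, -251.31304931640625), (26.49630355834961, 45.31442642211914), 64.98853302001953), array([ 490.27036, -251.30449], dtype=float32), 317)
R 145 (((490.4018249511719, -251.46319580078125), (27.33984375, 46.784271240234375), 63.80241012573242), array([ 490.34262, -251.32027], dtype=float32), 335)
R 160 (((490.24029541015625, -251.39068603515625), (27.35231590270996, 47.13821029663086), 63.80243682861328), array([ 490.0351 , -251.07468], dtype=float32), 349)
trivet [ 667.45402642 -217.92521739  103.39755404] 6.026614533663633
tray corners [[588.71473344 226.42180274]
 [612.07250028  75.16354981]
 [703.35140914  82.92752134]
 [698.71495656 240.98003404]]
(((658.3604125976562, 162.53082275390625), (122.45880889892578, 160.38848876953125), 8.609766006469727), array([631.0038 , 168.70786], dtype=float32), 453)
jar (((642.5616455078125, -27.117891311645508), (45.247047424316406, 42.736080169677734), 1.6797665357589722), array([641.6089  , -27.505983], dtype=float32), 428)
shift [-424.5 -261.8   53.6] yaw 3.0 | cur [122.1 510.5 303.4] 76.5 F [-0.9  0.2  0.2] t 0.1 g 1.0
```

move_arm([
  [[-50,-31,10],1,1],
  [[-100,-62,20],2,1],
  [[-155,-96,35],3,1],
  [[-210,-130,50],3,1],
  [[-265,-165,60],3,1],
  [[-320,-199,70],3,1],
  [[-375,-233,80],3,1],
  [[-423,-263,83],3,1],
  [[-423,-263,83],3,1],
], force=35)

```text
time_s: 1.23
eef_pos: [474.1, 153.8, 220.1]
ee_rot: [-0.0, 0.145, 0.989, -0.0]
force: [0.3, 0.4, -0.0]
grip_width: 0.998
```

Run:
```python
from h import *
grab('side','side1');grab('top','top1')
goto(472.4,156.4,134,73.6)
```

```text
shift [ 0.3  0.6 86.4] yaw -0.2 | cur [472.6 155.8 220.4] 73.4 F [-0.2  0.2 -0.2] t 1.325 g 0.998
```

View pics/side1.png

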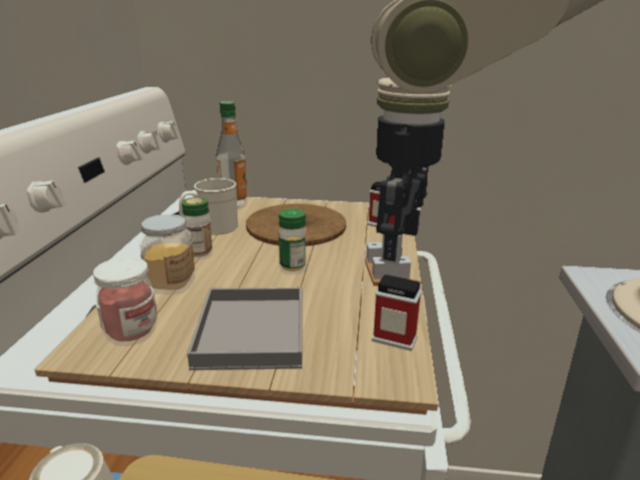

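View pics/top1.png

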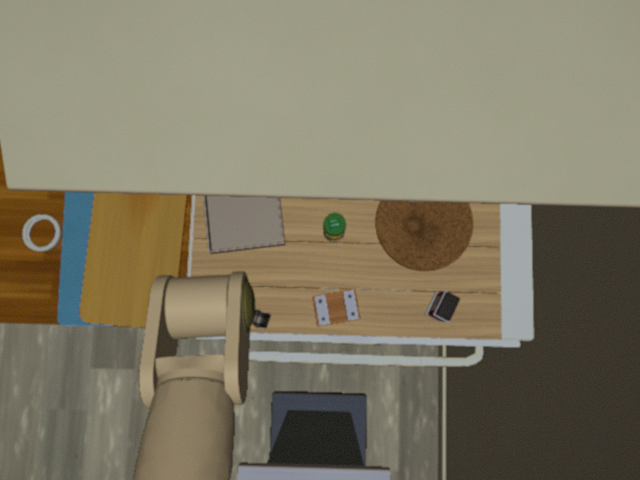

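Run:
```python
from h import *
for p in [(472.4,156.4,114),(472.4,156.4,160),(472.4,156.4,24)]: print(proj('side',p))
d=np.load('pics/side1.npz')['d']; W=world('side',d)
for u,v in [(398,200),(393,240),(405,225),(398,290),(410,140),(408,150),(398,250)]: print(u,v,W[v,u].round(1))
```

```text
(np.float64(398.9980471307728), np.float64(280.4884872462867))
(np.float64(401.7203823124985), np.float64(248.230363870854))
(np.float64(394.1015471161804), np.float64(338.5092271753079))
398 200 [485.1 224.9 247.6]
393 240 [486.5 209.1 194. ]
405 225 [467.7 111.9 173.5]
398 290 [473.7 172.7 109.2]
410 140 [475.7 192.8 304.8]
408 150 [476.8 190.5 293.3]
398 250 [479.7 204.1 179.5]
```

move_arm([
  [[0,0.5,40],0,1],
  [[0,0.5,75],0,1],
  [[0,0.5,86],0,1],
  [[0,0.5,86],0,0.2],
  [[0,0.5,86],0,0.2],
  [[0,0.5,86],0,0.2],
  [[0,0.5,86],0,0.2],
  [[0,0.5,86],0,0.2],
], force=35)

```text
time_s: 2.33
eef_pos: [473.0, 157.0, 136.0]
ee_rot: [0.001, 0.143, 0.99, 0.0]
force: [-2.1, 0.9, 6.7]
grip_width: 0.383
```

Run:
```python
from h import *
goto(481.9,-36.9,230,101.26)
```

```text
shift [ -63.7 -183.4  -94.1] yaw -27.7 | cur [473. 157. 136.] 73.5 F [-2.1  0.9  6.7] t 2.325 g 0.383
```

move_arm([
  [[0,0,-40],0,0.2],
  [[-10,-30,-64],-7,0.2],
  [[-24,-70,-64],-14,0.2],
  [[-38,-110,-64],-21,0.2],
  [[-52,-150,-64],-27.7,0.2],
  [[-64,-183,-64],-27.7,0.2],
  [[-64,-183,-64],-27.7,0.2],
  [[-64,-183,-64],-27.7,0.2],
])

```text
time_s: 3.32
eef_pos: [481.9, -36.2, 198.9]
ee_rot: [-0.0, -0.098, 0.995, 0.0]
force: [-0.6, 1.1, -1.3]
grip_width: 0.382
```

Run:
```python
from h import *
im,d=grab('side','side2');grab('top','top2')
goto(481.9,-36.9,176,101.26)
cv2.imwrite('pics/s2c.png',cv2.resize(im[150:330,300:480,::-1],(720,600),interpolation=cv2.INTER_CUBIC))
```

```text
shift [ 0.3 -1.  22.9] yaw 0.1 | cur [481.9 -35.8 198.9] 101.3 F [ 0.5 -0.3 -1.3] t 3.425 g 0.379
```

View pics/s2c.png

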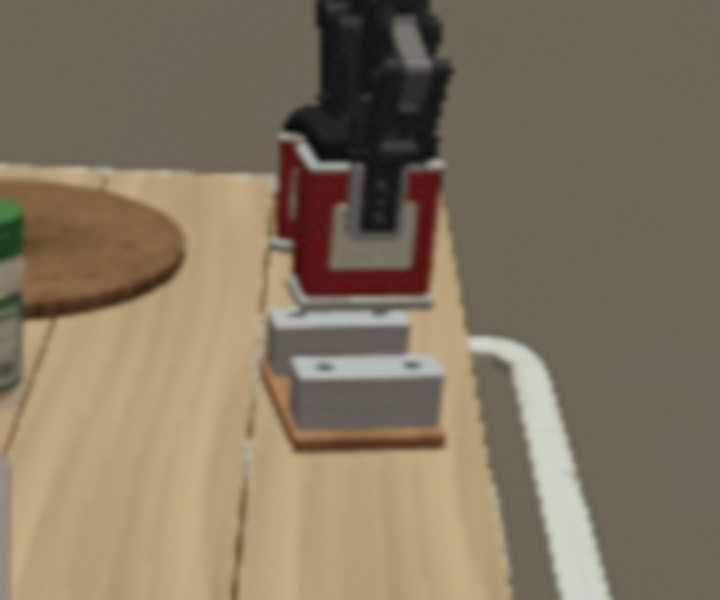

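View pics/top2.png

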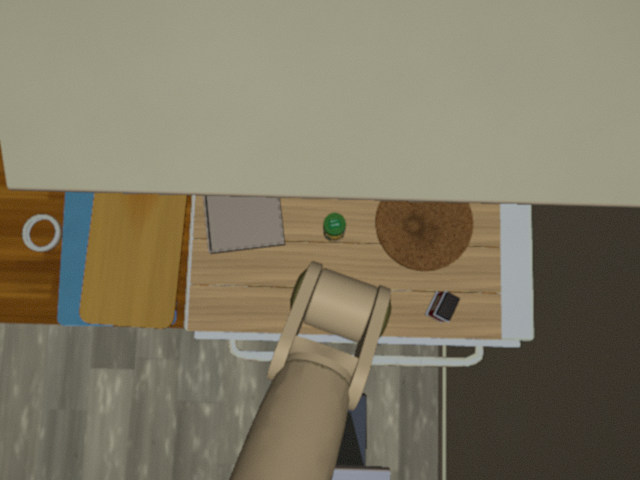

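move_arm([
  [[0,-1,16],0,0.2],
  [[0,-1,20],0,0.2],
  [[0,-1,22],0,0.2],
  [[0,-1,23.5],0,0.2],
  [[0,-1,25],0,0.2],
  [[0,-1,25],0,0.2],
])

```text
time_s: 4.18
eef_pos: [482.2, -37.7, 173.9]
ee_rot: [0.0, -0.098, 0.995, -0.0]
force: [0.7, -0.8, -1.3]
grip_width: 0.382
```

Run:
```python
from h import *
goto(481.9,-36.9,170,101.26)
```

```text
shift [0.2 0.9 3.9] yaw -0.0 | cur [482.2 -37.7 173.9] 101.2 F [ 0.7 -0.8 -1.3] t 4.175 g 0.382
```

move_arm([
  [[0,0.8,1],0,0.2],
  [[0,0.8,2],0,0.2],
  [[0,0.8,3],0,0.2],
  [[0,0.8,4],0,0.2],
  [[0,0.8,5],0,0.2],
  [[0,0.8,5],0,0.2],
])

```text
time_s: 4.92
eef_pos: [482.1, -37.0, 168.8]
ee_rot: [-0.0, -0.098, 0.995, 0.0]
force: [-0.2, -0.6, -1.6]
grip_width: 0.381
```

Run:
```python
from h import *
goto(481.9,-36.9,146,101.26)
```

```text
shift [ 0.1  0.1 22.8] yaw -0.0 | cur [482.1 -37.  168.8] 101.2 F [-0.2 -0.6 -1.6] t 4.925 g 0.381
```

move_arm([
  [[0,0,4],0,0.2],
  [[0,0,8],0,0.2],
  [[0,0,12],0,0.2],
  [[0,0,16],0,0.2],
  [[0,0,19],0,0.2],
  [[0,0,21],0,0.2],
  [[0,0,22.5],0,0.2],
  [[0,0,24],0,0.2],
  [[0,0,24],0,0.2],
])

```text
time_s: 6.05
eef_pos: [482.1, -36.9, 146.0]
ee_rot: [0.0, -0.098, 0.995, -0.0]
force: [-6.4, 2.1, 12.9]
grip_width: 0.386
```

Run:
```python
from h import *
im,d=grab('side','side3')
cv2.imwrite('pics/s3c.png',cv2.resize(im[150:330,300:480,::-1],(720,600),interpolation=cv2.INTER_CUBIC))
goto(481.9,-36.9,146,101.26)
```

```text
shift [ 0.2  0.1 -0. ] yaw -0.0 | cur [482.1 -37.  146. ] 101.3 F [-4.6  1.3 12.6] t 6.1 g 0.383
```

View pics/s3c.png

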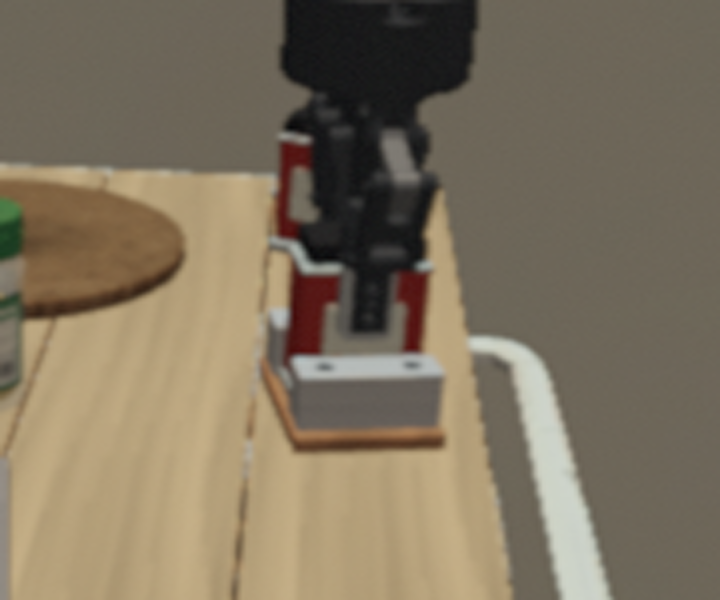

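Run:
```python
from h import *
goto(637,-205,206,None)
```

```text
shift [-119.1 -195.1  -59.9] yaw 0 | cur [482.1 -37.  146. ] 101.3 F [-4.6  1.3 12.6] t 6.1 g 0.383
```

move_arm([
  [[0,0,-30],0,0.2],
  [[0,0,-61],0,0.2],
  [[-25,-40,-61],0,0.2],
  [[-50,-80,-61],0,0.2],
  [[-75,-120,-61],0,0.2],
  [[-100,-160,-61],0,0.2],
  [[-119,-195,-61],0,0.2],
  [[-119,-195,-40],0,0.2],
  [[-119,-195,-20],0,0.2],
  [[-119,-195,-10],0,0.2],
])

```text
time_s: 7.35
eef_pos: [636.5, -204.9, 153.6]
ee_rot: [-0.001, -0.098, 0.995, 0.0]
force: [-0.6, -0.6, -0.9]
grip_width: 0.384
```

Run:
```python
from h import *
goto(637,-205,150,None)
im,d=grab('side','side4')
cv2.imwrite('pics/s4c.png',cv2.resize(im[100:280,220:460,::-1],(800,600),interpolation=cv2.INTER_CUBIC))
```

```text
shift [-0.4 -0.2  3.6] yaw 0 | cur [ 636.5 -204.9  153.6] 101.2 F [-0.6 -0.6 -0.9] t 7.35 g 0.384
```

View pics/s4c.png

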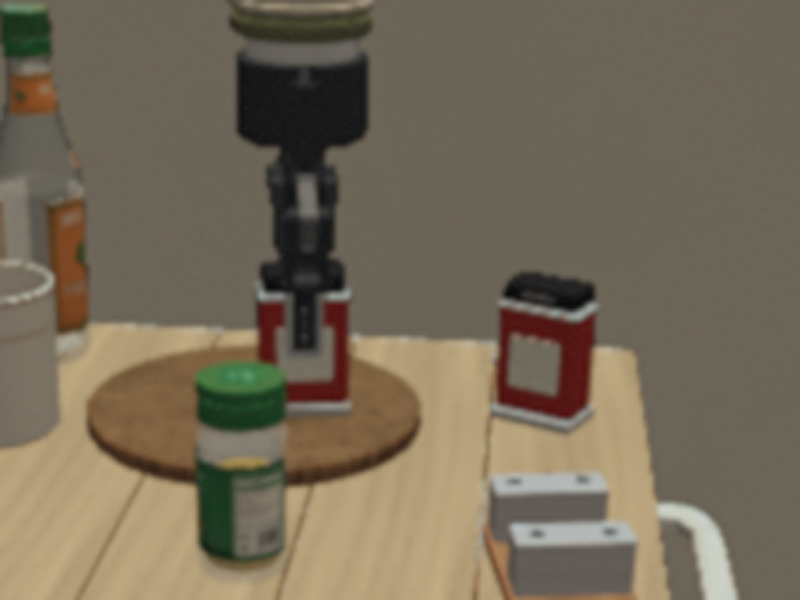

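Tin is over the trivet, in front of its centre. Lower until a light contact.

move_arm([
  [[0,0,2],0,0.2],
  [[0,0,3],0,0.2],
  [[0,0,4],0,0.2],
  [[0,0,4.5],0,0.2],
  [[0,0,4.5],0,0.2],
])

```text
time_s: 8.02
eef_pos: [636.9, -205.0, 150.5]
ee_rot: [0.0, -0.098, 0.995, -0.0]
force: [0.1, 0.0, -0.8]
grip_width: 0.386
```

move_arm([
  [[0,0,0.7],0,0.2],
  [[0,0,1.4],0,0.2],
  [[0,0,1.4],0,0.2],
])

```text
time_s: 8.4
eef_pos: [636.9, -205.0, 150.0]
ee_rot: [0.0, -0.098, 0.995, -0.0]
force: [-3.2, 1.8, 6.7]
grip_width: 0.379
```

Contact (≈8 N). Release and rise.

move_arm([
  [[0,0,-0.5],0,0.6],
  [[0,0,-0.5],0,1],
  [[0,0,-0.5],0,1],
  [[0,0,-0.5],0,1],
  [[0,0,-30],0,1],
  [[0,0,-70],0,1],
  [[0,0,-90],0,1],
  [[0,0,-90],0,1],
])

```text
time_s: 9.4
eef_pos: [637.2, -205.2, 240.4]
ee_rot: [0.001, -0.098, 0.995, -0.001]
force: [0.8, -0.2, -0.6]
grip_width: 1.0
```

Run:
```python
from h import *
im,d=grab('side','side5')
cv2.imwrite('pics/s5c.png',cv2.resize(im[100:280,220:460,::-1],(800,600),interpolation=cv2.INTER_CUBIC))
goto(490.3,-251.4,220,64)
```

```text
shift [152.7 -17.   18.7] yaw 37.2 | cur [ 636.8 -205.   238.7] 101.2 F [-1.1 -0.4 -0.9] t 9.45 g 1.003
```

View pics/s5c.png

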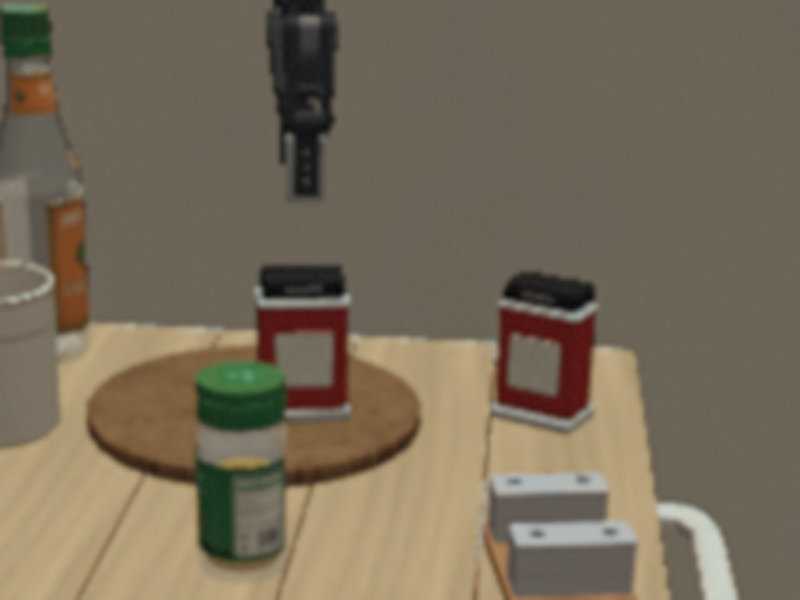

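move_arm([
  [[38,-4,0],9,1],
  [[76,-8,0],18,1],
  [[114,-13,10],27,1],
  [[153,-17,19],37,1],
  [[153,-17,19],37,1],
  [[153,-17,19],37,1],
])

```text
time_s: 10.2
eef_pos: [490.4, -251.4, 219.5]
ee_rot: [-0.0, 0.222, 0.975, 0.0]
force: [0.4, 0.4, 0.5]
grip_width: 0.999
```

Run:
```python
from h import *
goto(490.3,-251.4,134,64)
```

```text
shift [ 0.1 -0.  85.5] yaw 0.3 | cur [ 490.4 -251.4  219.5] 64.3 F [0.4 0.4 0.5] t 10.2 g 0.999
```

move_arm([
  [[0,0,40],0,1],
  [[0,0,75],0,1],
  [[0,0,85],0,1],
  [[0,0,85],0,0.2],
  [[0,0,85],0,0.2],
  [[0,0,85],0,0.2],
  [[0,0,85],0,0.2],
  [[0,0,85],0,0.2],
], force=35)

```text
time_s: 11.2
eef_pos: [490.5, -251.8, 136.1]
ee_rot: [0.001, 0.223, 0.975, -0.0]
force: [-0.4, 0.3, 6.4]
grip_width: 0.381
```

Run:
```python
from h import *
goto(481.9,-36.9,199,101.26)
```

```text
shift [101.  189.8 -63.2] yaw -37.0 | cur [ 490.5 -251.8  136.1] 64.2 F [-0.4  0.3  6.4] t 11.2 g 0.381
```

move_arm([
  [[0,0,-40],0,0.2],
  [[15,29,-64],-8,0.2],
  [[35,66,-64],-16,0.2],
  [[55,104,-64],-24,0.2],
  [[75,142,-64],-32,0.2],
  [[95,178,-64],-37,0.2],
  [[101,190,-64],-37,0.2],
  [[101,190,-64],-37,0.2],
  [[101,190,-64],-37,0.2],
])

```text
time_s: 12.32
eef_pos: [481.9, -37.5, 199.0]
ee_rot: [0.0, -0.097, 0.995, -0.0]
force: [-0.5, -0.0, -1.6]
grip_width: 0.382
```

Run:
```python
from h import *
im,d=grab('side','side6')
cv2.imwrite('pics/s6c.png',cv2.resize(im[150:330,300:480,::-1],(720,600),interpolation=cv2.INTER_CUBIC))
goto(481.9,-36.9,176,101.26)
```

```text
shift [-0.2  0.6 23. ] yaw -0.1 | cur [481.8 -37.5 199. ] 101.1 F [-0.   0.8 -2.3] t 12.375 g 0.38
```

View pics/s6c.png

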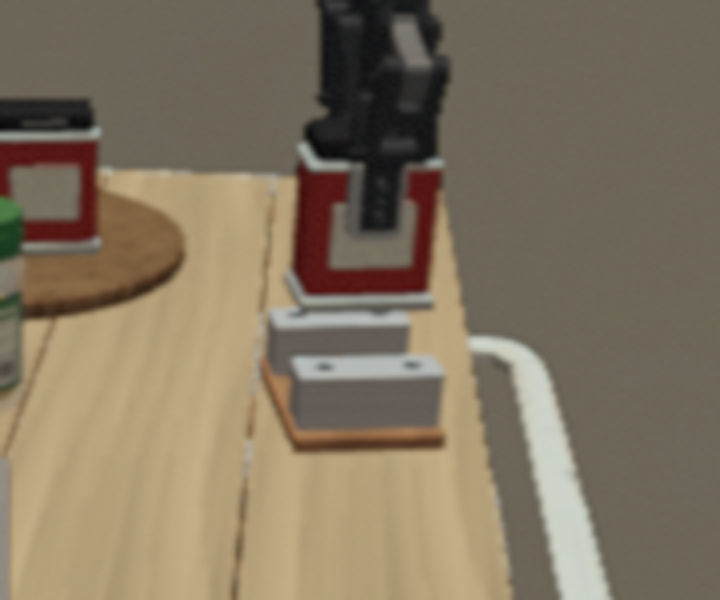

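move_arm([
  [[0,0.5,16],0,0.2],
  [[0,0.5,19],0,0.2],
  [[0,0.5,21],0,0.2],
  [[0,0.5,23],0,0.2],
  [[0,0.5,24.5],0,0.2],
  [[0,0.5,25.5],0,0.2],
  [[0,0.5,25.5],0,0.2],
])

```text
time_s: 13.25
eef_pos: [482.1, -36.3, 175.8]
ee_rot: [0.001, -0.098, 0.995, -0.001]
force: [-5.9, 0.1, 20.3]
grip_width: 0.379
```

Run:
```python
from h import *
goto(481.9,-36.9,176,101.26)
```

```text
shift [ 0.3 -0.6 -0.2] yaw -0.0 | cur [482.1 -36.3 175.8] 101.3 F [-5.9  0.1 20.3] t 13.25 g 0.379
```

move_arm([
  [[0,0,-3],0,0.2],
  [[0,-0.7,-3],0,0.2],
  [[0,-0.7,-0.8],0,0.2],
  [[0,-0.7,-0.8],0,0.2],
  [[0,-0.7,-0.8],0,0.2],
])

```text
time_s: 13.88
eef_pos: [482.0, -36.8, 175.8]
ee_rot: [0.001, -0.098, 0.995, -0.0]
force: [-5.8, 0.5, 19.0]
grip_width: 0.381
```

Run:
```python
from h import *
im,d=grab('side','side7')
cv2.imwrite('pics/s7c.png',cv2.resize(im[150:330,300:480,::-1],(720,600),interpolation=cv2.INTER_CUBIC))
goto(646,158,206,98.6)
```

```text
shift [-198.9  159.1  -30.1] yaw 2.6 | cur [482.  -36.8 175.8] 101.2 F [-6.   0.4 19.5] t 13.925 g 0.38
```

View pics/s7c.png

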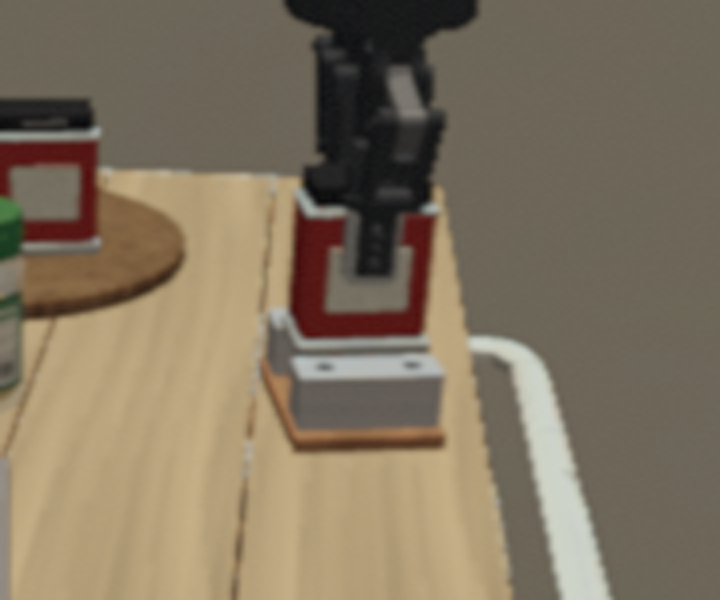

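move_arm([
  [[0,0,-31],0,0.2],
  [[-20,40,-31],2,0.2],
  [[-50,80,-31],2,0.2],
  [[-90,115,-31],2,0.2],
  [[-130,140,-31],2,0.2],
  [[-170,155,-31],2,0.2],
  [[-199,159,-31],2,0.2],
  [[-199,159,-5],2,0.2],
  [[-199,159,15],2,0.2],
  [[-199,159,20],2,0.2],
])

```text
time_s: 15.18
eef_pos: [645.3, 158.0, 152.3]
ee_rot: [-0.002, -0.081, 0.997, 0.0]
force: [-0.0, 0.4, -1.1]
grip_width: 0.383
```

Run:
```python
from h import *
im,d=grab('side','side8')
cv2.imwrite('pics/s8c.png',cv2.resize(im[150:390,140:460,::-1],(800,600),interpolation=cv2.INTER_CUBIC))
goto(646,158,140,98.6)
```

```text
shift [-0.5 -0.1 12.8] yaw 0.6 | cur [645.5 158.  152.8] 99.2 F [-1.2 -0.3 -2. ] t 15.225 g 0.379
```

View pics/s8c.png

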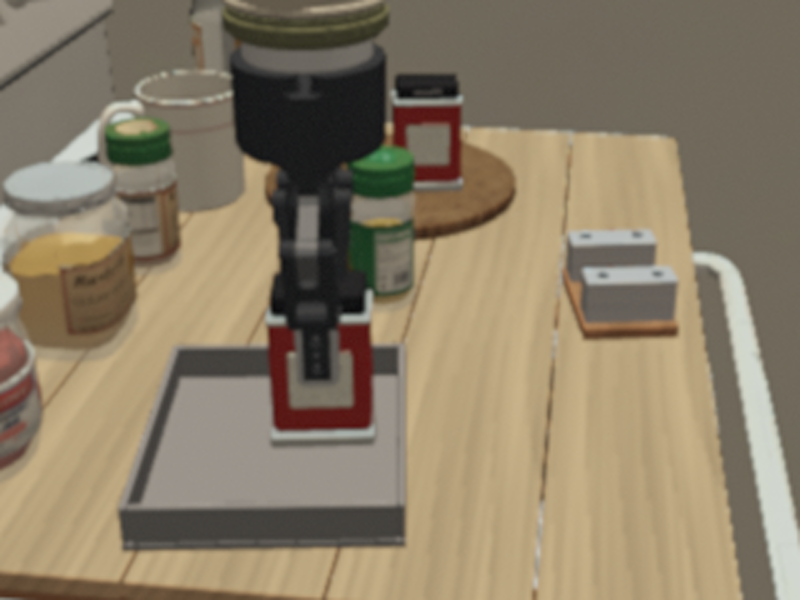

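Tin is over the tray floor, foot at crop (322,432), clear of the right wall (403). Lower gently.

move_arm([
  [[-6,0,6],0,0.2],
  [[-6,0,9],0,0.2],
  [[-6,0,11],0,0.2],
  [[-6,0,12],0,0.2],
  [[-6,0,13],0,0.2],
  [[-6,0,14],0,0.2],
  [[-6,0,14],0,0.2],
])

```text
time_s: 16.1
eef_pos: [651.8, 159.0, 140.3]
ee_rot: [-0.0, -0.081, 0.997, 0.0]
force: [0.1, 1.1, -1.5]
grip_width: 0.383
```

move_arm([
  [[0,0,0.7],0,0.2],
  [[0,0,1.4],0,0.2],
  [[0,0,1.4],0,0.2],
])

```text
time_s: 16.48
eef_pos: [651.9, 159.0, 140.1]
ee_rot: [0.0, -0.081, 0.997, -0.0]
force: [-4.2, -1.0, 6.4]
grip_width: 0.38
```

Contact with the tray floor; release and rise.

move_arm([
  [[0,0,-0.5],0,0.6],
  [[0,0,-0.5],0,1],
  [[0,0,-0.5],0,1],
  [[0,0,-0.5],0,1],
  [[0,0,-30],0,1],
  [[0,0,-70],0,1],
  [[0,0,-110],0,1],
  [[0,0,-120],0,1],
  [[60,0,-120],0,1],
  [[120,0,-120],0,1],
])

```text
time_s: 17.73
eef_pos: [531.5, 139.4, 257.3]
ee_rot: [-0.001, -0.081, 0.997, 0.0]
force: [0.9, -0.8, 1.3]
grip_width: 1.0
```

move_arm([
  [[60,0,0],0,1],
  [[110,0,0],0,1],
  [[160,0,0],0,1],
  [[160,0,0],0,1],
])

```text
time_s: 18.23
eef_pos: [372.8, 114.0, 258.2]
ee_rot: [-0.001, -0.081, 0.997, 0.0]
force: [1.0, 0.1, 0.6]
grip_width: 1.001
```

Run:
```python
from h import *
im,d=grab('side','side9');grab('top','top9')
s=ctrl.sense();print(s['eef_pos'],s['force'],s['grip_width'],s['time_s'])
D=np.load('pics/top9.npz');W=world('top',D['d']);V,U=np.mgrid[0:480,0:640]
for nm,(a,b,c,e),z in [('tray tin',(200,195,300,260),118),('trivet tin',(370,195,480,270),128),('jar',(315,200,355,245),130)]:
    m=(U>a)&(U<c)&(V>b)&(V<e)&(W[...,2]>z-15)&(W[...,2]<z+12);print(nm,rect('top',m,z) if m.any() else None)
```

```text
[375.60350816 114.0076909  258.78044517] [0.04424574 0.19527637 0.50172598] 0.9997168018717282 18.325
tray tin (((648.7858276367188, 155.99266052246094), (54.05420684814453, 33.17717742919922), 9.133078575134277), array([648.72656, 156.5659 ], dtype=float32), 431)
trivet tin (((634.0676879882812, -202.71827697753906), (53.41831970214844, 33.981353759765625), 11.18588924407959), array([ 634.48694, -202.98781], dtype=float32), 456)
jar (((642.5616455078125, -27.117891311645508), (45.247047424316406, 42.736080169677734), 1.6797665357589722), array([641.71436 , -27.485579], dtype=float32), 427)
```

View pics/side9.png

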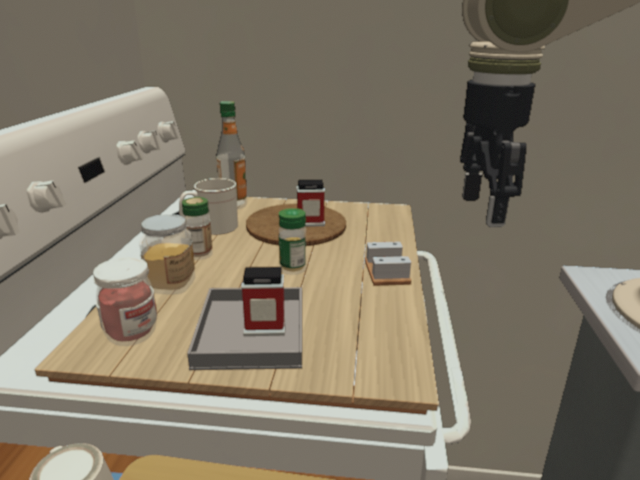

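View pics/top9.png

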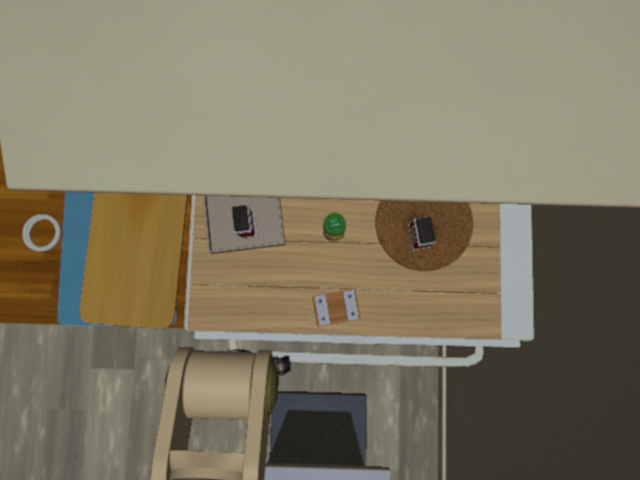

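Both tins stand upright: one on the trivet (side px 311,205) and one in the tray (263,300). The jar hasn't moved and the gripper is clear. Handing in.

```bash
python3 -c "
from rig import ctrl
print(ctrl.finish_job())"
```

```text
the job is handed in; nothing more can be done
None
```

Both tins were tried in the gauge and placed, and I handed the job in just after 18.3 s; no verdict is reported.

- **First tin (left one at the start):** it went the full 30 mm down to the slot floor, where the force at the wrist was about 13 N. It now stands on the cork trivet, about 35 mm from its centre.
- **Second tin:** it stopped on the cheek tops with the tool at z ≈ 176 mm, against 146 mm when the first tin was home. A second try, moved 0.5 mm across to within 0.2 mm of where the first tin passed, stopped there too. It now stands in the grey tray.

**Pressing force:** I pressed harder than the 5 N suggested. The wrist read about 20 N on the second tin, still under the 40 N limit.

**Final pictures:** both tins look upright and released, and the gripper is clear of everything. The spice jar's measured position is unchanged. The top camera placed the tins about 3–4 mm from where the arm released them, which is well within the placing tolerances. No check failed.

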